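Hang the slide carrier on the drying hook

TASK

Take the oak slide carrier out of its slip case, where only its brass handle can be reached, stand it upright in the open jaws of the vise, right down on the slot floor, and let go. Then take it up again, best by the wooden frame beside the handle so that the handle is free, and hang it by the handle on the arm of the hook stand, left hanging still. Leave the pin jar, glass plate, burnisher and pincer where they are.

Things in the scene. Friction and masses are not known exactly. Their poses are not given: they have to be found in the camera images.
- carrier: Oak frame with two amber panes, 14 mm thick (x), 180 wide (y), 94 high (z); brass handle in the frame's plane on the middle of its top edge. Origin: underside centre. Handle bar 10 mm thick, legs at y = -27 and 27, level top bar y -14 to 14; opening below it 44 wide, from z = 94 to 137. Top edge free 32 to 90 mm either side of the middle. Same both ways round; 0.22 kg. Starts in the slip case.
- carrier_bar (a point): The centre of the carrier handle's level top bar, 142 mm above the carrier's origin; axes as the carrier's.
- slip_case: Dark wooden open-topped case with brass corners, fixed: 36 mm (x) by 202 mm (y), inside 24 by 190, inner floor 8 and rim 112 mm above the origin (centre of underside). The carrier's frame stands wholly inside, its top edge 10 mm below the rim; only the handle sticks out, bar centre 38 mm above the rim.
- vise: Dark cast-iron bench vise, bolted down, jaws fixed open. Origin: centre of underside. The slot between the jaws runs along y: 24 mm wide (x), centred on the origin, 90 long, ends open; slot floor 50 and jaw tops 90 mm above the origin. 130 mm long in x; screw and crossbar stick out to x = -91 mm, 36 mm high.
- vise_seat (a point): The middle of the vise's slot floor, 50 mm above the bench; axes as the vise's (x across the slot, y along it).
- hook_stand: Fixed stand: wooden foot 140 x 120 x 18 mm, dark post 18 mm thick at x = 50, 246 high with its brass ball, and a round steel hook arm 10 mm thick: level along x, centre line 220 mm above the bench, from the post to x = -45, then sloping up to the tip (top 239 mm high, foremost point x = -65). It points to the stand's -x. Origin: on the bench below the hanging place.
- hook_seat (a point): The hanging place on the hook arm: the top of the level arm, 225 mm above the bench, 50 mm out from the post; axes as the stand's (arm points to -x).
- pin_jar: Bystander: squat clear glass jar with brass lid, 72 mm wide, 60 mm high. Origin: centre of its underside.
- cover_plate: Bystander: square greenish glass plate 83 by 83 by 4 mm lying flat. Origin: centre of its underside.
- burnisher: Bystander: burnishing tool 165 mm long (along x), wooden handle and bronze tip, lying flat, 18 mm high. Origin: on its underside near the middle.
- pincer: Bystander: steel slide-clip pincer 130 mm long (along x), lying flat, 12 mm high. Origin: on its underside at the middle.

How it is judged (in metres and radians):
On the way:
1. Carrier stands in the vise slot, let go, at rest 0.3 s: underside within 6 mm of the slot floor, within 25 mm of the slot's middle along it, within 0.2 rad of upright and of the slot's direction (x of carrier in the frame of vise_seat between -0.012 and 0.012 m and y of carrier in the frame of vise_seat between -0.025 and 0.025 m and z of carrier in the frame of vise_seat between -0.006 and 0.006 m and angle between carrier's own z axis and vertical below 0.2 rad and angle between the x axis of carrier and the x axis of vise, either way round below 0.2 rad and contact force between the fingers and carrier below 0.1 N and linear speed of carrier below 0.02 m/s), for 0.3 s.
At the end, for the whole second after the job is handed in: Hung on the hook arm: bar centre 50 mm tipwards to 42 mm postwards of the hanging place, within 22 mm sideways of it, 5 mm below to 20 mm above the arm top; within 0.25 rad of upright, carried by the hook, untouched by the robot, nearly still (below 0.04 m/s and 0.5 rad/s) (x of carrier_bar in the frame of hook_seat between -0.05 and 0.042 m and y of carrier_bar in the frame of hook_seat between -0.022 and 0.022 m and z of carrier_bar in the frame of hook_seat between -0.005 and 0.02 m and angle between carrier's own z axis and vertical below 0.25 rad and contact force between carrier and hook_stand above 0.6 N and contact force between each of the arm, the fingers and carrier below 0.1 N and linear speed of carrier below 0.04 m/s and angular speed of carrier below 0.5 rad/s).
It fails at once if The glass jar of pins is moved more than 20 mm (distance of pin_jar from where it was at the start of the episode above 0.02 m).
It fails at once if The glass cover plate is moved more than 20 mm (distance of cover_plate from where it was at the start of the episode above 0.02 m).
It fails at once if The burnishing tool is moved more than 20 mm (distance of burnisher from where it was at the start of the episode above 0.02 m).
It fails at once if The clip pincer is moved more than 20 mm (distance of pincer from where it was at the start of the episode above 0.02 m).
It also fails if it takes over 64 s, if anything falls off the work surface, if the arm or the gripper's body presses on something with over 40 N, if the wrist force passes 120 N, or if a joint passes its speed limit or range.

ROBOT

A 7-joint arm with a two-finger parallel gripper is mounted at the origin on the work surface. World frame = base frame: x ahead of the robot, y to its left, z up, the work surface at z = 0. Lengths are in mm, angles in rad, forces in N, time in s.
With the tool pointing down it reaches from about 350 to 900 mm from the base axis. Payload 19.9 kg.
Tool frame: the origin (TCP) lies midway between the tips of the shut fingers; the grasp point (between the pads) lies 19 mm behind it; z points along the fingers, y is the line along which they close (so a half turn about z gives the same grasp; the last joint's range is limited). The gripper opens to 85 mm and grips with 20 to 120 N. Pads are 22 mm wide; open, the fingers measure 114 mm over their backs; the gripper's body (76 mm by 85 mm) begins 54 mm behind the grasp point. The pads swing forward as they close: fully open they stand 13 mm farther back than shut.
Start: joints at [-1.379, 0.417, -0.01, 1.614, 0.005, 1.111, -0.053], TCP at [144.18, 608.123, 231.26] pointing down, gripper open.
Joint ranges: [-2.81, 2.81], [-0.39, 2.02], [-1.27, 1.25], [0.06, 2.57], [-1.19, 4.33], [0.19, 2], [-2.82, 2.82]. Speed limits (rad/s): [1.89, 1.89, 2.39, 2.39, 3.01, 3.01, 3.01].

INTERFACE

Orientations are given as a unit quaternion [x, y, z, w].
In Python, from station import state, camera, calibration, hand_in gives the robot as it stands.
- The arm moves only by the shell command python3 -m handwheel 'ROWS' [FORCE]. ROWS is JSON, a list that holds one entry, the list of rows, each a list of 5 numbers: the opening, from 0 (shut) to 1 (fully open), then the shift along the tool's x, y, z scaled (see below), then the turn about the tool's z scaled (see below). In form: [[[hand, dx, dy, dz, twist], ...]]. A call has 1 to 8 rows; each row is the pose to reach, as a shift and turn from the pose commanded when the call began, along the tool's axes at that moment, turning the shorter way round; what a row does not reach only later rows make up. The controller multiplies each number of a shift by 500 mm and each number of a turn by 180 degrees. A row lasts 1/10 s, in which the tool goes at most 50 mm and 8.59 degrees, less where a joint would pass 70% of its speed; a pose out of reach is approached as far as the arm can. A call with a number of a shift or a turn outside -1 to 1 is refused whole. A call with a gripper value outside its range is refused whole. The fingers move at their own pace and stop on an object; FORCE is the grip in N (left out, the last holds). Time passes only in rows, so rows that repeat a pose let the fingers close. It gives the time, the measured TCP pose, the force, the opening and the grip force at its end, in the units of the state.
- state(): the state, without advancing time (a new reading comes with each control period).
- camera(name): name is "side" or "top"; returns (picture, depth): 400x640x3 uint8, red, green, blue; 400x640 float32, mm along the optical axis (not along the pixel's ray), 0 where there is no reading.
- calibration(name): a dict with "fovy" (degrees; the focal length in pixels is half the picture's height over the tangent of half this angle, whatever the lens; pixels are square), "cx", "cy" (the principal point, pixels), "k1" (the pictures are not rectified: a ray, as slopes to the right and down, at radius r is drawn at 1 + k1 r^2 times it, then the intrinsics apply), "world_to_cam" (4x4, takes a point from world to camera coordinates). Camera axes: x right, y up, looking along -z (the intrinsics and any distortion apply to the point x, -y, -z); pixel columns grow to the right and rows downward; lengths in mm; the calibration is good to about 2 mm. A picture is of the moment at which its call begins. calibration takes no time and is no camera call.
- hand_in(): hands the job in; it is judged then, once.
The state is a dict: "t": time; "joint_positions": joint angles; "qvel": joint speeds; "joint_efforts": joint torques, N m; "tool_pos": TCP position; "tool_rot": TCP orientation; "contact_force": force on the tool from outside, world axes, zero at the start; "moment": the same for the moment, N m; "opening": finger opening in mm; "grip_force": force on a finger pad.
Only numpy, scipy, OpenCV 4.12 (cv2) and the standard library are available. Lean on these libraries where they do the work, as an engineer would, in place of code of your own. Each camera call takes 0.05 s, during which the arm holds its last target. There are 200 camera calls.

## Working session

There is one attempt and no reset: what is moved stays moved. The work goes in short steps, Python scripts to look and compute and a shell command to move; the robot and the scene stay as the last step left them, time stands still between calls to the robot, and variables do not carry over. Pictures are saved under pics/ and viewed, at most 10 in all, crops included, and the job is handed in when it is done.

```bash
mkdir -p pics; ls; cat > h.py <<'E'
import numpy as np, cv2
from station import state,camera,calibration
def K(n):
    c=calibration(n); f=200/np.tan(np.radians(c["fovy"])/2); return c,f
def proj(n,P):
    c,f=K(n); P=np.atleast_2d(P); q=(np.c_[P,np.ones(len(P))]@np.array(c["world_to_cam"]).T)[:,:3]
    s=np.c_[q[:,0],-q[:,1]]/-q[:,2:3]; r2=(s**2).sum(1,keepdims=True); s=s*(1+c["k1"]*r2)
    return s*f+[c["cx"],c["cy"]]
def ray(n,uv):
    c,f=K(n); d=(np.atleast_2d(uv).astype(float)-[c["cx"],c["cy"]])/f; s=d.copy()
    for _ in range(20): s=d/(1+c["k1"]*(s**2).sum(1,keepdims=True))
    W=np.linalg.inv(np.array(c["world_to_cam"])); v=np.c_[s[:,0],-s[:,1],-np.ones(len(s))]
    return W[:3,3],v@W[:3,:3].T
def onz(n,uv,z):
    o,v=ray(n,uv); return o+v*((z-o[2])/v[:,2])[:,None]
def ondepth(n,uv,d):
    o,v=ray(n,uv); return o+v*np.asarray(d).reshape(-1,1)
def cloud(n,dep):
    vv,uu=np.mgrid[0:400,0:640]; uv=np.c_[uu.ravel(),vv.ravel()]
    P=ondepth(n,uv,dep.ravel()); P[dep.ravel()<=0]=np.nan; return P.reshape(400,640,3)
E
python3 - <<'E'
from h import *
for n in("side","top"):
    p,d=camera(n); cv2.imwrite(f"pics/{n}0.png",p[...,::-1]); np.savez(f"{n}0.npz",p=p,d=d)
    print(n,calibration(n),(d>0).mean())
print(state())
E
```

```text
pics
side {'fovy': 47.59450955129565, 'cx': 322.10862963601113, 'cy': 198.3588260577224, 'k1': -0.0854238907046164, 'world_to_cam': array([[ 9.96660263e-01, -8.04484916e-02, -1.40128764e-02,
        -5.57921692e+02],
       [ 7.02451202e-02,  7.57122496e-01,  6.49485296e-01,
        -1.48435094e+02],
       [-4.16406484e-02, -6.48300522e-01,  7.60245020e-01,
        -1.18522954e+03],
       [ 0.00000000e+00,  0.00000000e+00,  0.00000000e+00,
         1.00000000e+00]])} 0.9961484375
top {'fovy': 50.59223207167463, 'cx': 327.88673605452163, 'cy': 200.25897347815265, 'k1': -0.06081978984929844, 'world_to_cam': array([[-1.01924271e-02, -9.99858501e-01, -1.33825532e-02,
         6.06010318e+00],
       [ 9.83333989e-01, -1.24516685e-02,  1.81381427e-01,
        -5.90471785e+02],
       [-1.81522397e-01, -1.13108024e-02,  9.83321761e-01,
        -1.08440529e+03],
       [ 0.00000000e+00,  0.00000000e+00,  0.00000000e+00,
         1.00000000e+00]])} 0.9958515625
{'t': 0.1, 'joint_positions': array([-1.37950184,  0.41794924, -0.01030879,  1.61411945,  0.00469342,
        1.11071669, -0.05300865]), 'qvel': array([ 0.00026337, -0.00159204, -0.00043545, -0.00211929,  0.00127036,
       -0.00069228, -0.00034685]), 'joint_efforts': array([ 2.92409939e-03, -8.65819287e+01,  6.80183005e-01, -4.35635340e+01,
        1.91322161e-02,  4.92659543e-03, -6.76986565e-05]), 'tool_pos': array([144.1153878 , 607.82437981, 230.69869092]), 'tool_rot': array([ 1.16133709e-01,  9.93233417e-01, -5.83749735e-04, -2.76323199e-05]), 'contact_force': array([ 1.31374071, -0.24410524,  0.85104085]), 'moment': array([-0.03948374, -0.0091022 ,  0.03563649]), 'grip_force': 0.0, 'opening': 85.21937467421326}
```

View pics/side0.png

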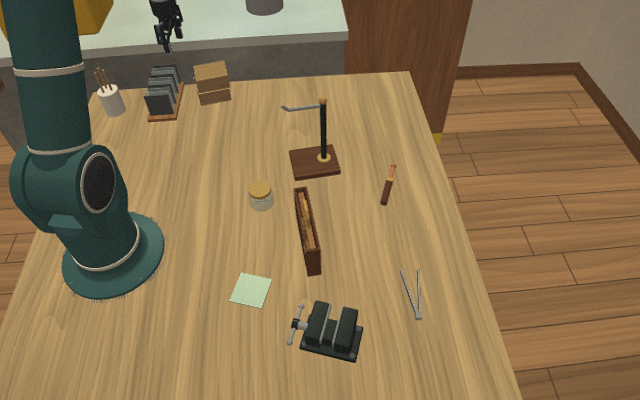

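View pics/top0.png

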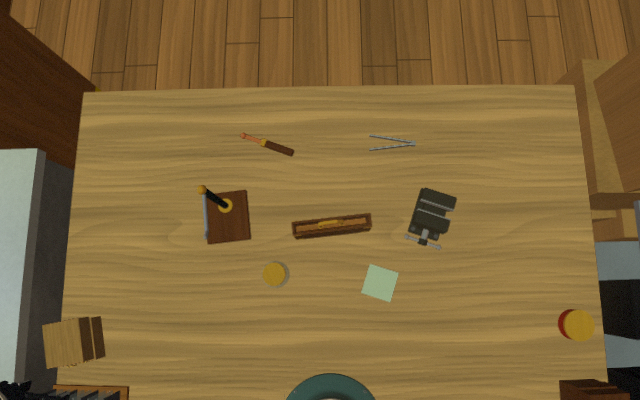

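The side view shows the slip case at about (307,230), with the handle inside its top. The vise is at (332,330), the hook stand at (315,160) with its arm tip at (285,107), and the jar at (260,195). In the top view the case is at (332,226), the vise at (430,217) and the stand at (226,215), its arm along column 205. I'll measure from both clouds.

```bash
python3 - <<'E'
from h import *
C={}
for n in("side","top"):
    z=np.load(f"{n}0.npz"); C[n]=(cloud(n,z["d"]),z["p"])
    P=C[n][0]
    t=P[(np.abs(P[...,2])<15)&(P[...,0]>300)&(P[...,0]<800)&(abs(P[...,1])<350)]; print(n,"table z",np.median(t[:,2]),len(t))
def show(name,Q,k=0):
    m=Q.mean(0); c=cv2.minAreaRect(Q[:,:2].astype(np.float32)); 
    print(name,len(Q),"mean",m.round(1),"med",np.median(Q,0).round(1),"z",Q[:,2].min().round(1),Q[:,2].max().round(1),"rect",np.round(c[0],1),np.round(c[1],1),round(c[2],2))
def rough(n,uv): 
    return onz(n,uv,0)[0]
print("case",rough("top",(332,226)),"vise",rough("top",(430,217)),"stand",rough("top",(226,215)))
for n in C:
    P,p=C[n]; x,y,zz=[P[...,i] for i in range(3)]
    def reg(c,r,z0,z1): return P[(np.hypot(x-c[0],y-c[1])<r)&(zz>z0)&(zz<z1)]
    cs=onz("top",(332,226),110)[0]; vs=onz("top",(430,217),70)[0]; st=onz("top",(226,215),18)[0]
    print(n,cs,vs,st)
    show("handle",reg(cs,100,120,170)); show("barTop",reg(cs,100,146,170)); show("rim",reg(cs,150,106,118))
    show("jawtop",reg(vs,110,82,100)); show("slot",reg(vs,80,42,58)); show("viseall",reg(vs,130,8,110))
    show("arm",reg(st,130,205,245)); show("foot",reg(st,110,12,24)); show("post",reg(st,110,40,200));show("hi",reg(st,130,240,270))
E
```

```text
side table z 1.3311840749551038 36463
top table z 0.354053098309123 37872
case [527.33204317 -10.78846238   0.        ] vise [ 549.18154692 -285.56943207    0.        ] stand [561.82826844 287.84281377   0.        ]
side [513.88242031 -11.04812635 110.        ] [ 539.31936076 -269.34383259   70.        ] [559.09829324 283.21970273  18.        ]
handle 112 mean [522.3 -19.3 146.4] med [522.4 -25.3 150.8] z 120.7 158.6 rect [521.7  -9.9] [ 9.9 63.6] 6.57
barTop 71 mean [521.8 -13.6 153.5] med [521.7 -14.7 154.2] z 146.0 158.6 rect [521.3  -7.7] [ 9.4 56.9] 7.14
rim 451 mean [521.7 -17.3 112.5] med [522.  -25.9 112.7] z 106.0 117.9 rect [521.1 -10.3] [ 37.7 205.1] 5.89
jawtop 1374 mean [ 557.6 -283.    89. ] med [ 557.2 -284.    89.1] z 82.0 96.0 rect [ 558. -281.] [92.5 96.8] 70.64
slot 455 mean [ 533.  -276.5   49. ] med [ 548.7 -274.5   49.6] z 42.0 58.0 rect [ 539.3 -272.1] [ 96.2 140.3] 70.39
viseall 2858 mean [ 551.8 -288.3   61.1] med [ 552.5 -291.7   75.5] z 8.0 96.0 rect [ 545.6 -276.5] [100.4 155.2] 70.46
arm 244 mean [548.9 277.8 226.5] med [558.  278.  225.9] z 205.5 244.8 r
[... 905 characters left out ...]
56.4 -280.8] [91.2 99.1] 70.52
slot 295 mean [ 531.3 -268.3   48.6] med [ 552.4 -264.9   48.8] z 42.0 58.0 rect [ 533.3 -271.5] [ 93.1 134.1] 68.73
viseall 1866 mean [ 541.2 -272.1   65.2] med [ 539.3 -270.5   84.6] z 8.1 95.8 rect [ 539.9 -291.8] [161.1 161.2] 75.66
arm 294 mean [541.6 279.5 228.4] med [545.8 279.  225.3] z 206.2 244.9 rect [533.5 281.4] [123.9  19.2] 4.43
foot 1831 mean [549.1 275.3  18.1] med [546.1 272.6  18. ] z 12.1 24.0 rect [555.4 281.9] [140.8 122.1] 6.51
post 144 mean [581.9 280.1 125.5] med [580.8 278.8 128.7] z 40.3 199.0 rect [582.7 281.8] [10.  17.9] 54.54
hi 59 mean [581.1 284.7 243.6] med [584.6 284.2 243.6] z 240.0 248.4 rect [535.6 284.6] [118.8  18.5] 1.11
```

```bash
python3 - <<'E'
from h import *
vs=np.array([557,-281]);st=np.array([557,282])
for n in("side","top"):
    z=np.load(f"{n}0.npz"); P=cloud(n,z["d"]); x,y,zz=[P[...,i] for i in range(3)]
    Q=P[(np.hypot(x-vs[0],y-vs[1])<100)&(zz>84)&(zz<94)]
    for a in (-19.5,):
        c,s=np.cos(np.radians(a)),np.sin(np.radians(a)); X=(Q[:,0]-vs[0])*c+(Q[:,1]-vs[1])*s; Y=-(Q[:,0]-vs[0])*s+(Q[:,1]-vs[1])*c
        print(n,a,np.histogram(X,np.arange(-60,61,4))[0]); 
        xs=np.sort(X); g=np.argmax(np.diff(xs)*(np.abs(xs[:-1])<30)); print("gap",xs[g:g+2],"ext",np.percentile(X,[.5,99.5]),"Y",np.percentile(Y,[.5,99.5]))
        for side in(X<xs[g]+.1,X>xs[g+1]-.1):
            r=cv2.minAreaRect(Q[side,:2].astype(np.float32)); print(np.round(r[0],1),np.round(r[1],1),r[2])
    M=(np.hypot(x-st[0],y-st[1])<140)&(zz>210)
    Q=P[M]; Q=Q[np.argsort(Q[:,0])]
    print("arm"); 
    for lo in range(460,620,10):
        q=Q[(Q[:,0]>=lo)&(Q[:,0]<lo+10)]
        if len(q): print(lo,len(q),np.median(q,0).round(1),np.ptp(q[:,1]).round(1),q[:,2].max().round(1))
    q=Q[(Q[:,0]<570)&(Q[:,2]>218)]; 
    print(cv2.fitLine(q[:,:2].astype(np.float32),cv2.DIST_HUBER,0,.01,.01).ravel())
    p=z["p"].astype(int)
    F=P[(np.hypot(x-st[0],y-st[1])<140)&(zz>13)&(zz<23)]; r=cv2.minAreaRect(F[:,:2].astype(np.float32)); print("foot",r)
E
```

```text
side -19.5 [ 0  0  0 51 72 74 72 72 72 77 75 59 49  0  0  0  0  0 45 72 77 78 69 73
 74 76 75 25  0  0]
gap [-9.98163468 13.72018603] ext [-46.8096192   48.81804461] Y [-44.255098    45.62017875]
[ 529.9 -271.2] [92.5 37.3] 70.69910430908203
[ 586.9 -290.8] [91.8 35.6] 70.85588836669922
arm
470 7 [477.7 270.9 238.9] 7.2 240.7
480 18 [484.5 271.3 232.1] 11.8 241.6
490 16 [494.5 272.3 225.8] 6.4 230.1
500 15 [506.4 273.8 225.1] 10.8 228.8
510 13 [514.8 274.2 225. ] 4.3 228.8
520 13 [525.5 276.1 224.1] 7.8 229.8
530 16 [535.  277.6 224. ] 10.3 229.0
540 13 [544.8 278.2 225.5] 8.0 230.0
550 14 [555.3 279.2 226.1] 5.2 229.0
560 15 [566.2 280.9 224.9] 11.8 228.8
570 20 [577.3 282.2 224.3] 13.1 244.2
580 48 [585.1 278.9 234.6] 15.0 248.4
590 39 [593.3 279.6 232.8] 15.0 250.7
[9.9277300e-01 1.2000745e-01 5.2144305e+02 2.7583197e+02]
foot ((558.8221435546875, 281.480712890625), (140.66404724121094, 126.03147888183594), 6.927913665771484)
top -19.5 [ 0  0 28 51 52 52 51 54 52 51 46 51  0  0  0  0  0 23 43 50 49 51 51 47
 54 50 39  3  0  0]
gap [-12.63390636  10.51937788] ext [-49.45813611  47.24156312] Y [-44.25505988  45.25658519]
[ 527.4 -270.1] [90.2 37.5] 70.36100006103516
[ 584.7 -290.8] [91.  37.5] 70.65396118164062
arm
470 18 [476.4 272.3 237.1] 8.8 240.3
480 18 [485.2 272.6 230.3] 9.5 235.7
490 20 [495.1 274.9 223.4] 10.1 229.3
500 23 [505.3 275.2 224. ] 9.2 226.3
510 17 [514.6 277.3 224.4] 7.7 227.7
520 18 [524.9 278.  224. ] 10.9 227.5
530 23 [535.2 278.8 224.4] 10.2 227.0
540 18 [545.  280.8 223.9] 9.4 228.1
550 18 [556.2 281.9 223.7] 10.4 227.7
560 20 [564.7 283.2 223.1] 9.9 227.2
570 38 [576.1 283.3 226.8] 14.5 244.7
580 55 [584.7 281.6 243.4] 19.2 248.4
590 14 [592.8 284.6 240.8] 15.1 244.9
[9.9276316e-01 1.2008863e-01 5.1998169e+02 2.7750772e+02]
foot ((555.6200561523438, 281.6611328125), (140.7341766357422, 121.81047058105469), 6.154697418212891)
```

```bash
cat >> h.py <<'E'
from scipy.spatial.transform import Rotation as R
def go(x,y,z,az):
    "numbers (dx,dy,dz,twist) to bring the TCP to x,y,z with tool y at azimuth az (deg, mod 180)"
    s=state(); r=R.from_quat(s["tool_rot"]); T=r.as_matrix(); d=T.T@(np.array([x,y,z])-s["tool_pos"])
    a=np.degrees(np.arctan2(T[1,1],T[0,1])); t=-((az-a+90)%180-90)
    print("t",round(s["t"],2),"pos",s["tool_pos"].round(1),"az",a.round(2),"tilt",np.degrees(np.arccos(-T[2,2])).round(2),"op",round(s["opening"],1),"grip",round(s["grip_force"],1),"F",s["contact_force"].round(1),"q7",s["joint_positions"][6].round(2))
    print("ROW",(d/500).round(4),round(t/180,4),"mm",np.linalg.norm(d).round(1),"deg",round(t,1))
E
python3 -c "from h import *;go(345,279,290,6.1)"
```

```text
t 0.1 pos [144.1 607.8 230.7] az 76.66 tilt 0.07 op 85.2 grip 0.0 F [ 1.3 -0.2  0.9] q7 -0.05
ROW [-0.5427 -0.5474 -0.1179] 0.392 mm 389.9 deg 70.6
```

```bash
python3 -m handwheel '[[[1,-0.543,-0.547,-0.118,0.392],[1,-0.543,-0.547,-0.118,0.392],[1,-0.543,-0.547,-0.118,0.392],[1,-0.543,-0.547,-0.118,0.392],[1,-0.543,-0.547,-0.118,0.392],[1,-0.543,-0.547,-0.118,0.392],[1,-0.543,-0.547,-0.118,0.392],[1,-0.543,-0.547,-0.118,0.392]]]' ; python3 -c "from h import *;go(520.2,-8.2,220,6.1)"
```

```text
t: 0.9
tool_pos: [346.2, 276.8, 290.7]
tool_rot: [0.66, 0.752, 0.0, -0.0]
contact_force: [0.4, 1.2, -0.0]
opening: 85.7
grip_force: 0.0
t 0.9 pos [346.2 276.8 290.7] az 7.48 tilt 0.02 op 85.7 grip 0.0 F [ 0.4  1.2 -0. ] q7 -0.6
ROW [-0.6105  0.2708  0.1413] 0.0076 mm 341.3 deg 1.4
```

```bash
python3 -m handwheel '[[[1,-0.611,0.271,0.141,0.008],[1,-0.611,0.271,0.141,0.008],[1,-0.611,0.271,0.141,0.008],[1,-0.611,0.271,0.141,0.008],[1,-0.611,0.271,0.141,0.008],[1,-0.611,0.271,0.141,0.008],[1,-0.611,0.271,0.141,0.008],[1,-0.611,0.271,0.141,0.008]]]' ; python3 -c "from h import *;go(520.2,-8.2,131,6.1)"
```

```text
t: 1.7
tool_pos: [522.4, -9.7, 218.7]
tool_rot: [0.668, 0.744, -0.001, 0.001]
contact_force: [-0.4, 0.6, -0.5]
opening: 85.2
grip_force: 0.0
t 1.7 pos [522.4  -9.7 218.7] az 6.11 tilt 0.17 op 85.2 grip 0.0 F [-0.4  0.6 -0.5] q7 0.26
ROW [ 0.0039 -0.0039  0.1754] 0.0001 mm 87.7 deg 0.0
```

```bash
python3 -m handwheel '[[[1,0.002,-0.003,0.06,0],[1,0.003,-0.004,0.12,0],[1,0.003,-0.004,0.15,0],[1,0.003,-0.004,0.175,0],[1,0.003,-0.004,0.175,0],[1,0.003,-0.004,0.175,0]]]' ; python3 -c "from h import *;go(520.2,-8.2,131,6.1)"; python3 -m handwheel '[[[0,0,0,0,0],[0,0,0,0,0],[0,0,0,0,0],[0,0,0,0,0],[0,0,0,0,0],[0,0,0,0,0],[0,0,0,0,0],[0,0,0,0,0]]]' 60;python3 -c "from h import *;go(520.2,-8.2,250,6.1)"
```

```text
t: 2.3
tool_pos: [519.6, -3.3, 132.8]
tool_rot: [0.666, 0.746, 0.0, 0.0]
contact_force: [0.4, -0.6, 0.1]
opening: 85.3
grip_force: 0.0
t 2.3 pos [519.6  -3.3 132.8] az 6.47 tilt 0.02 op 85.3 grip 0.0 F [ 0.4 -0.6  0.1] q7 0.33
ROW [-0.01    0.0002  0.0036] 0.0021 mm 5.3 deg 0.4
t: 3.1
tool_pos: [519.5, -3.3, 132.5]
tool_rot: [0.666, 0.746, 0.0, 0.0]
contact_force: [-1.8, 0.9, 6.3]
opening: 8.2
grip_force: 58.7
t 3.1 pos [519.5  -3.3 132.5] az 6.47 tilt 0.02 op 8.2 grip 58.7 F [-1.8  0.9  6.3] q7 0.33
ROW [-0.0099  0.0003 -0.2349] 0.002 mm 117.6 deg 0.4
```

```bash
python3 -m handwheel '[[[0,0,0,-0.03,0],[0,0,0,-0.07,0],[0,0,0,-0.12,0],[0,0,0,-0.17,0],[0,0,0,-0.22,0],[0,0,0,-0.26,0],[0,0,0,-0.26,0],[0,0,0,-0.26,0]]]' ; python3 - <<'E'
from h import *
go(557.3,-281,262,-19.4)
p,d=camera("side"); cv2.imwrite("pics/side1.png",p[...,::-1])
E
```

```text
t: 3.9
tool_pos: [519.1, -3.2, 261.8]
tool_rot: [0.666, 0.746, -0.0, -0.0]
contact_force: [0.2, -0.0, -2.1]
opening: 8.1
grip_force: 58.9
t 3.9 pos [519.1  -3.2 261.8] az 6.48 tilt 0.02 op 8.1 grip 58.9 F [ 0.2 -0.  -2.1] q7 0.21
ROW [-5.606e-01  1.330e-02 -5.000e-04] 0.1438 mm 280.4 deg 25.9
```

View pics/side1.png

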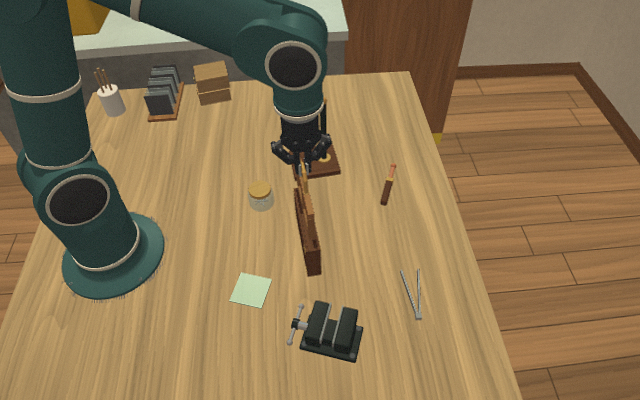

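The carrier is out of the case and hanging from the handle, with its frame at about (305,215). Next I move it over the vise and measure it there.

```bash
python3 -m handwheel '[[[0,-0.08,0.002,0,0.02],[0,-0.16,0.004,0,0.05],[0,-0.25,0.006,0,0.08],[0,-0.34,0.008,0,0.11],[0,-0.43,0.009,0,0.144],[0,-0.5,0.01,0,0.144],[0,-0.55,0.013,0,0.144],[0,-0.55,0.013,0,0.144]]]' ; python3 -m handwheel '[[[0,0,0,0,0],[0,0,0,0,0],[0,0,0,0,0]]]'; python3 - <<'E'
from h import *
go(559,-276.3,262,-19.4)
for n in("side","top"):
    p,d=camera(n); cv2.imwrite(f"pics/{n}2.png",p[...,::-1]); np.savez(f"{n}2.npz",p=p,d=d)
    P=cloud(n,d); x,y,zz=[P[...,i] for i in range(3)]
    M=(np.hypot(x-559,y+277)<130)&(zz>125)
    for nm,lo,hi in(("top",222,240),("upper",200,222),("lower",135,175),("low2",125,150)):
        Q=P[M&(zz>lo)&(zz<hi)]
        if len(Q)>5:
            Q=Q.astype(np.float32); l=cv2.fitLine(Q[:,:2],cv2.DIST_HUBER,0,.01,.01).ravel(); r=cv2.minAreaRect(Q[:,:2])
            print(n,nm,len(Q),"az",np.degrees(np.arctan2(l[1],l[0]))%180,l[2:].round(1),np.round(r[0],1),np.round(r[1],1),r[2],"z",np.percentile(Q[:,2],[2,98]).round(1))
E
```

```text
t: 4.75
tool_pos: [555.5, -279.5, 260.7]
tool_rot: [0.818, 0.576, -0.002, -0.0]
contact_force: [-0.9, 0.7, -2.3]
opening: 8.0
grip_force: 58.9
t: 5.05
tool_pos: [556.9, -274.8, 262.0]
tool_rot: [0.816, 0.578, 0.0, -0.0]
contact_force: [-0.7, 0.5, -2.4]
opening: 8.1
grip_force: 58.9
t 5.05 pos [ 556.9 -274.8  262. ] az -19.38 tilt 0.03 op 8.1 grip 58.9 F [-0.7  0.5 -2.4] q7 0.37
ROW [-0.0015  0.0049  0.0001] 0.0001 mm 2.6 deg 0.0Traceback (most recent call last):
  File "<stdin>", line 10, in <module>
cv2.error: OpenCV(4.12.0) /io/opencv/modules/imgproc/src/convhull.cpp:143: error: (-215:Assertion failed) total >= 0 && (depth == CV_32F || depth == CV_32S) in function 'convexHull'
```

```bash
python3 -c "
import cv2,numpy as np
a=cv2.imread('pics/side2.png')[180:380,220:420];b=cv2.imread('pics/top2.png')[130:290,340:540]
b=cv2.resize(b,(400,320));a=cv2.resize(a,(400,400));b=np.vstack([b,np.zeros((80,400,3),np.uint8)])
cv2.imwrite('pics/c2.png',np.hstack([a,b]))"
```

```text
[ WARN:0@0.011] global loadsave.cpp:275 findDecoder imread_('pics/top2.png'): can't open/read file: check file path/integrity
Traceback (most recent call last):
TypeError: 'NoneType' object is not subscriptable
```

```bash
python3 - <<'E'
from h import *
a0=np.radians(-19.4); 
im=[]
for n in("side","top"):
    p,d=camera(n); cv2.imwrite(f"pics/{n}2.png",p[...,::-1]); im.append(p[...,::-1]); np.savez(f"{n}2.npz",p=p,d=d)
    P=cloud(n,d).astype(np.float32); dx=P[...,0]-557.3; dy=P[...,1]+281; zz=P[...,2]
    X=dx*np.cos(a0)+dy*np.sin(a0); Y=-dx*np.sin(a0)+dy*np.cos(a0)
    M=(abs(X)<20)&(abs(Y)<110)&(zz>115)&(zz<240)
    for lo in range(115,240,10):
        m=M&(zz>=lo)&(zz<lo+10)&(abs(Y)>32); 
        if m.sum()>4:
            l=np.polyfit(Y[m],X[m],1) if np.ptp(Y[m])>60 else [np.nan]
            print(n,lo,m.sum(),"X",np.percentile(X[m],[3,50,97]).round(1),"Y",np.percentile(Y[m],[1,99]).round(1),"slope deg",np.degrees(l[0]).round(2))
    m=M&(abs(Y)>32)
    for side in(Y<-32,Y>32): print("zrange",np.percentile(zz[m&side],[1,99]).round(1) if (m&side).any() else None)
a=cv2.resize(im[0][180:380,220:420],(400,400));b=cv2.resize(im[1][130:330,340:540],(400,400)); cv2.imwrite('pics/c2.png',np.hstack([a,b]))
E
```

```text
side 135 26 X [-4.6  7.2  7.6] Y [-87.1  81.7] slope deg 1.88
side 145 120 X [-3.8  5.1  7.5] Y [-87.   83.5] slope deg 0.7
side 155 44 X [-5.   2.3  7.4] Y [-87.8  74.2] slope deg 0.65
side 165 33 X [-5.2  2.6  7.4] Y [-88.3  74.3] slope deg 1.08
side 175 21 X [-5.5  4.6  7.3] Y [-88.9  72.2] slope deg 1.2
side 185 24 X [-6.5  1.   7.2] Y [-89.1 -72.8] slope deg nan
side 195 25 X [-6.3  3.   7.3] Y [-88.9  50.4] slope deg 2.46
side 205 25 X [-6.2  3.3  7.3] Y [-88.9 -71.7] slope deg nan
side 215 33 X [-5.8  6.6  6.9] Y [-88.5 -34.6] slope deg nan
side 225 239 X [-6.8  0.   6.7] Y [-87.8 -32.7] slope deg nan
side 235 9 X [-4.9  1.   5.1] Y [-70.9 -34. ] slope deg nan
zrange [139.7 235.3]
zrange [140.3 180.2]
top 135 16 X [-9.3 -8.8 -3.7] Y [38.7 91.7] slope deg nan
top 145 55 X [-9.5 -6.6 -3.2] Y [34.1 92.3] slope deg nan
top 155 26 X [-9.6 -4.3  0.4] Y [33.7 92.4] slope deg nan
top 165 22 X [-9.5 -4.3 -2.3] Y [35.1 92.2] slope deg nan
top 175 28 X [-9.7 -4.6 -2.3] Y [35.4 92.4] slope deg nan
top 185 23 X [-9.3 -4.4 -2.6] Y [36.1 92.4] slope deg nan
top 195 15 X [-9.7 -9.  -0.2] Y [43.7 92.5] slope deg nan
top 205 13 X [-9.6 -8.7  3.6] Y [65.1 92.3] slope deg nan
top 215 26 X [-9.9 -9.1 -4.6] Y [39.7 92.1] slope deg nan
top 225 154 X [-9.6 -3.2  4. ] Y [37.9 91.6] slope deg nan
zrange None
zrange [139.8 234.7]
```

View pics/c2.png

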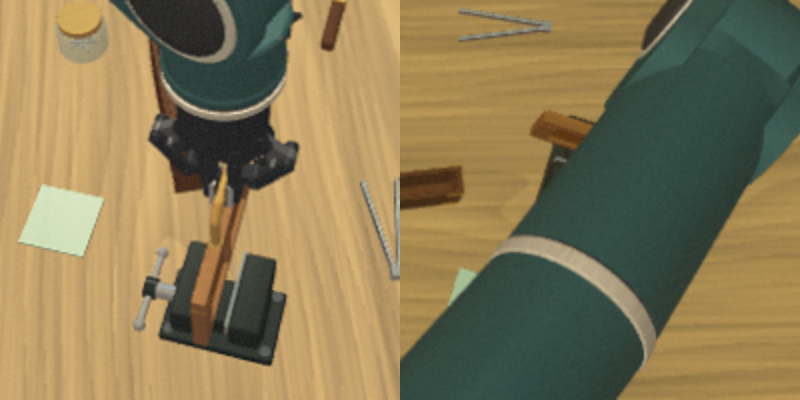

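Side crop: the carrier hangs upright over the slot, parallel to the jaws, from (205,330) up to the handle at (222,190). Both views put it about 1.8 mm too far towards the screw, so I'll correct that and lower it.

```bash
python3 -m handwheel '[[[0,0,0.0037,0.02,0],[0,0,0.0037,0.05,0],[0,0,0.0037,0.08,0],[0,0,0.0037,0.11,0],[0,0,0.0037,0.14,0],[0,0,0.0037,0.16,0],[0,0,0.0037,0.16,0],[0,0,0.0037,0.16,0]]]'; python3 -m handwheel '[[[0,0,0,0.004,0],[0,0,0,0.008,0],[0,0,0,0.012,0],[0,0,0,0.012,0],[0,0,0,0.012,0]]]'; python3 -c "from h import *;go(559,-276.3,172,-19.4)"
```

```text
t: 6.0
tool_pos: [558.6, -276.7, 182.5]
tool_rot: [0.816, 0.577, -0.0, 0.0]
contact_force: [-0.8, -0.3, -0.4]
opening: 7.9
grip_force: 58.9
t: 6.5
tool_pos: [558.5, -276.5, 176.4]
tool_rot: [0.816, 0.577, -0.0, 0.0]
contact_force: [-0.1, 0.6, -1.3]
opening: 8.1
grip_force: 58.9
t 6.5 pos [ 558.5 -276.5  176.4] az -19.45 tilt 0.01 op 8.1 grip 58.9 F [-0.1  0.6 -1.3] q7 0.42
ROW [0.0006 0.0007 0.0088] -0.0003 mm 4.4 deg -0.1
```

```bash
for i in 1; do python3 -m handwheel '[[[0,0,0,0.003,0],[0,0,0,0.003,0],[0,0,0,0.003,0]]]'; python3 -m handwheel '[[[0,0,0,0.003,0],[0,0,0,0.003,0],[0,0,0,0.003,0]]]';python3 -m handwheel '[[[0,0,0,0.003,0],[0,0,0,0.003,0],[0,0,0,0.003,0]]]'; done | egrep "tool_pos|force"
```

```text
tool_pos: [558.5, -276.5, 174.8]
contact_force: [0.1, -0.8, -3.2]
grip_force: 58.9
tool_pos: [559.4, -276.8, 174.6]
contact_force: [-0.3, 1.1, 10.5]
grip_force: 60.3
tool_pos: [560.4, -277.2, 174.5]
contact_force: [0.1, 4.0, 25.2]
grip_force: 62.0
```

Firm contact at z of about 174.6 puts the bar about 192 high, which matches the slot floor. I'll back off the pressure and release.

```bash
python3 -m handwheel '[[[0,0,0,-0.004,0],[0,0,0,-0.006,0],[0,0,0,-0.006,0]]]'|egrep "tool_pos|force"; python3 -m handwheel '[[[0.3,0,0,0,0],[0.3,0,0,0,0],[0.5,0,0,0,0],[1,0,0,0,0],[1,0,0,0,0],[1,0,0,0,0],[1,0,0,0,0],[1,0,0,0,0]]]'; python3 -m handwheel '[[[1,0,0,-0.05,0],[1,0,0,-0.13,0],[1,0,0,-0.2,0],[1,0,0,-0.25,0],[1,0,0,-0.25,0],[1,0,0,-0.25,0],[1,0,0,-0.25,0]]]'; python3 - <<'E'
from h import *
a0=np.radians(-19.4); 
go(559,-276,300,-19.4)
im=[]
for n in("side","top"):
    p,d=camera(n); im.append(p[...,::-1]); np.savez(f"{n}3.npz",p=p,d=d)
    P=cloud(n,d); dx=P[...,0]-557.3; dy=P[...,1]+281; zz=P[...,2]
    X=dx*np.cos(a0)+dy*np.sin(a0); Y=-dx*np.sin(a0)+dy*np.cos(a0)
    M=(abs(X)<20)&(abs(Y)<110)&(zz>95)&(zz<210)
    for nm,m in(("edgeL",M&(zz>138)&(zz<150)&(Y<-32)),("edgeR",M&(zz>138)&(zz<150)&(Y>32)),("body",M&(zz>95)&(zz<138)),("bar",M&(zz>185))):
        if m.sum()>4: print(n,nm,m.sum(),"X",np.percentile(X[m],[3,50,97]).round(1),"Y",np.percentile(Y[m],[1,99]).round(1),"z",np.percentile(zz[m],[3,50,97]).round(1))
a=cv2.resize(im[0][180:380,220:420],(400,400));b=cv2.resize(im[1][130:330,340:540],(400,400)); cv2.imwrite('pics/c3.png',np.hstack([a,b]))
E
```

```text
tool_pos: [558.4, -276.4, 174.7]
contact_force: [-0.0, 0.6, -2.5]
grip_force: 58.9
t: 8.5
tool_pos: [558.5, -276.5, 174.9]
tool_rot: [0.816, 0.577, -0.0, 0.0]
contact_force: [1.1, 0.1, -0.3]
opening: 85.1
grip_force: 0.0
t: 9.2
tool_pos: [558.3, -276.1, 298.9]
tool_rot: [0.816, 0.578, -0.0, -0.001]
contact_force: [0.1, 0.4, -0.8]
opening: 85.3
grip_force: 0.0
t 9.2 pos [ 558.3 -276.1  298.9] az -19.45 tilt 0.07 op 85.3 grip 0.0 F [ 0.1  0.4 -0.8] q7 0.35
ROW [ 0.0008  0.0013 -0.0022] -0.0003 mm 1.3 deg -0.0
side edgeL 211 X [-6.5  0.5  7.1] Y [-88.2 -32.8] z [140.2 144.8 147.5]
side edgeR 127 X [-5.8  2.5  7.5] Y [32.7 90.4] z [140.  144.4 147.8]
side body 161 X [-6.3  6.9  7.8] Y [-88.8  87. ] z [ 95.5 120.6 137. ]
side bar 139 X [-4.3  0.7  4.8] Y [-28.8  27.7] z [186.2 195.6 199.9]
top edgeR 143 X [-8.7 -2.7  4.7] Y [32.6 91.5] z [139.3 144.1 147.7]
top body 80 X [-9.3 -8.2 -0.5] Y [22.1 91.5] z [ 96.4 118.7 137.6]
top bar 8 X [-3.6 -1.4  1.8] Y [25.1 31. ] z [185.5 188.1 191.7]
```

View pics/c3.png

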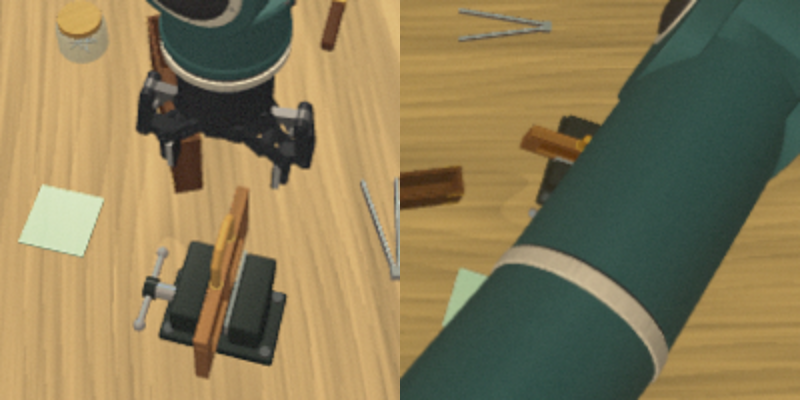

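The carrier now stands alone and upright in the slot. Its top edge is 144.5 high, as expected, and it sits within about 1 mm of centre. Next I regrip the frame at the -y end.

```bash
python3 -c "from h import *;go(531.6,-352.5,215,-19.4)"
```

```text
t 9.3 pos [ 558.3 -276.2  298.9] az -19.45 tilt 0.08 op 85.2 grip 0.0 F [-0.8  0.   0.2] q7 0.35
ROW [-0.1615  0.0007  0.1678] -0.0003 mm 116.5 deg -0.1
```

```bash
python3 -m handwheel '[[[1,-0.08,0.0007,0.04,0],[1,-0.13,0.0007,0.1,0],[1,-0.161,0.0007,0.15,0],[1,-0.161,0.0007,0.168,0],[1,-0.161,0.0007,0.168,0],[1,-0.161,0.0007,0.168,0],[1,-0.161,0.0007,0.168,0]]]' >/dev/null; python3 -c "from h import *;go(531.6,-352.5,114,-19.4)"
```

```text
t 10.0 pos [ 533.  -351.9  216.9] az -19.38 tilt 0.08 op 85.2 grip 0.0 F [0.5 0.1 0.6] q7 0.53
ROW [-0.0021 -0.0024  0.2058] 0.0001 mm 102.9 deg 0.0
```

```bash
python3 -m handwheel '[[[1,-0.001,-0.001,0.06,0],[1,-0.001,-0.001,0.12,0],[1,-0.001,-0.001,0.17,0],[1,-0.001,-0.001,0.204,0],[1,-0.001,-0.001,0.204,0],[1,-0.001,-0.001,0.204,0],[1,-0.001,-0.001,0.204,0]]]' >/dev/null; python3 -c "from h import *;go(531.6,-352.5,114,-19.4)"
```

```text
t 10.7 pos [ 532.1 -353.2  115.4] az -19.45 tilt 0.12 op 85.2 grip 0.0 F [ 0.8 -0.5  0.1] q7 0.6
ROW [ 0.0011 -0.0014  0.0028] -0.0003 mm 1.6 deg -0.0
```

```bash
python3 -m handwheel '[[[0,0,-0.001,0.002,0],[0,0,-0.001,0.002,0],[0,0,-0.001,0.002,0],[0,0,-0.001,0.002,0],[0,0,-0.001,0.002,0],[0,0,-0.001,0.002,0],[0,0,-0.001,0.002,0],[0,0,-0.001,0.002,0]]]' 110;  python3 -m handwheel '[[[0,0,0,-0.02,0],[0,0,0,-0.05,0],[0,0,0,-0.09,0],[0,0,0,-0.13,0],[0,0,0,-0.17,0],[0,0,0,-0.2,0],[0,0,0,-0.2,0],[0,0,0,-0.2,0]]]';python3 -c "from h import *;go(400,-150,240,0)"
```

```text
t: 11.5
tool_pos: [530.9, -352.8, 113.0]
tool_rot: [0.816, 0.577, -0.0, 0.0]
contact_force: [-3.1, -0.4, 5.1]
opening: 12.4
grip_force: 107.6
t: 12.3
tool_pos: [530.9, -352.4, 212.7]
tool_rot: [0.816, 0.578, 0.0, -0.0]
contact_force: [-0.3, -0.3, -2.3]
opening: 12.2
grip_force: 107.5
t 12.3 pos [ 530.9 -352.4  212.7] az -19.44 tilt 0.01 op 12.2 grip 107.5 F [-0.3 -0.3 -2.3] q7 0.54
ROW [ 0.2945 -0.3816 -0.0546] -0.108 mm 242.6 deg -19.4
```

```bash
python3 -c "from h import *;go(485,-80,213,-6)"
```

```text
t 12.3 pos [ 530.9 -352.4  212.7] az -19.44 tilt 0.01 op 12.2 grip 107.5 F [-0.3 -0.3 -2.3] q7 0.54
ROW [ 0.4831 -0.2679 -0.0005] -0.0747 mm 276.2 deg -13.4
```

```bash
python3 -m handwheel '[[[0,0.03,-0.017,0,0],[0,0.1,-0.055,0,-0.015],[0,0.18,-0.1,0,-0.03],[0,0.26,-0.145,0,-0.045],[0,0.34,-0.19,0,-0.06],[0,0.41,-0.23,0,-0.07],[0,0.46,-0.255,0,-0.075],[0,0.483,-0.268,0,-0.075]]]' >/dev/null; python3 -c "from h import *;go(439,189.6,213,6.9)"
```

```text
t 13.1 pos [484.2 -77.3 212. ] az -5.73 tilt 0.1 op 12.2 grip 107.5 F [ 0.1  0.4 -2. ] q7 0.2
ROW [ 0.522  -0.1433 -0.0016] -0.0701 mm 270.7 deg -12.6
```

```bash
python3 -m handwheel '[[[0,0.05,-0.013,0,0],[0,0.12,-0.033,0,-0.015],[0,0.2,-0.055,0,-0.03],[0,0.28,-0.077,0,-0.045],[0,0.36,-0.1,0,-0.06],[0,0.44,-0.12,0,-0.07],[0,0.5,-0.137,0,-0.07],[0,0.52,-0.143,0,-0.07]]]' >/dev/null; python3 -m handwheel '[[[0,0,0,0,0],[0,0,0,0,0],[0,0,0,0,0],[0,0,0,0,0]]]' >/dev/null; python3 - <<'E'
from h import *
go(439,189.6,174,6.9)
a0=np.radians(6.9); 
im=[]
for n in("side","top"):
    p,d=camera(n); im.append(p[...,::-1]); np.savez(f"{n}4.npz",p=p,d=d)
    P=cloud(n,d); dx=P[...,0]-539; dy=P[...,1]-279.3; zz=P[...,2]
    X=dx*np.cos(a0)+dy*np.sin(a0); Y=-dx*np.sin(a0)+dy*np.cos(a0)
    M=(abs(X+110)<22)&(abs(Y)<110)&(zz>135)&(zz<310)
    for nm,m in(("edge-",M&(zz>235)&(zz<255)&(Y<-32)),("edge+",M&(zz>235)&(zz<255)&(Y>32)),("body",M&(zz>140)&(zz<238)),("bar",M&(zz>283)&(abs(Y)<35)),("bot",M&(zz<150))):
        if m.sum()>4: print(n,nm,m.sum(),"X",np.percentile(X[m],[3,50,97]).round(1),"Y",np.percentile(Y[m],[1,50,99]).round(1),"z",np.percentile(zz[m],[3,50,97]).round(1))
    m=M&(zz>240)&(zz<255)&(Y>32)
    if m.sum()>9: print(n,"edge z vs Y",np.polyfit(Y[m],zz[m],1),"X vs Y",np.polyfit(Y[m],X[m],1))
a=cv2.resize(im[0][40:240,190:390],(400,400));b=cv2.resize(im[1][130:330,150:350],(400,400)); cv2.imwrite('pics/c4.png',np.hstack([a,b]))
E
```

```text
t 14.3 pos [441.1 184.7 212.8] az 6.55 tilt 0.01 op 12.2 grip 107.5 F [-0.1  0.1 -2.1] q7 -0.22
ROW [ 0.0102 -0.003   0.0775] -0.0019 mm 39.1 deg -0.3
side edge- 156 X [-124.6 -106.4  -89.7] Y [-96.9 -88.2 -38.4] z [236.4 244.7 252.2]
side body 199 X [-122.8 -106.9  -91.9] Y [-98.4 -94.3 -54.5] z [155.3 211.3 236.7]
top body 43 X [-118.3 -112.  -102.7] Y [-96.3 -95.5 -85.5] z [152.  185.3 222.4]
```

View pics/c4.png

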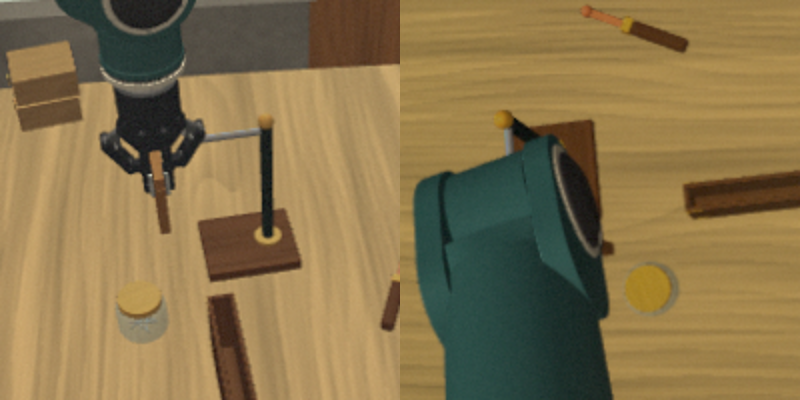

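Side crop: the carrier is held upright at (160,195), just short of the hook tip at (205,138). Its near end measures at stand Y of about -96.5, so its centre needs to move about +6 mm.

```bash
python3 - <<'E'
from h import *
go(438.9,191.1,174,6.9)
z=np.load("side4.npz");P=cloud("side",z["d"]);a0=np.radians(6.9);dx=P[...,0]-539; dy=P[...,1]-279.3; zz=P[...,2]
X=dx*np.cos(a0)+dy*np.sin(a0); Y=-dx*np.sin(a0)+dy*np.cos(a0)
m=(abs(X+107)<9)&(Y<-85)&(Y>-105)&(zz>140)&(zz<260)
for lo in range(140,260,15):
    k=m&(zz>=lo)&(zz<lo+15)
    if k.sum()>3: print(lo,k.sum(),np.percentile(Y[k],[5,50]).round(1),np.percentile(X[k],[5,50,95]).round(1),zz[k].min().round(1),zz[k].max().round(1))
E
```

```text
t 14.4 pos [441.  185.1 212.8] az 6.59 tilt 0.0 op 12.4 grip 107.5 F [-0.5  0.4 -1.6] q7 -0.22
ROW [ 0.0124 -0.0028  0.0776] -0.0017 mm 39.3 deg -0.3
140 4 [-94.7 -93.9] [-110.3 -104.6 -101. ] 149.7 151.9
155 24 [-97.1 -95.2] [-113.  -106.9 -100.1] 155.0 168.3
170 25 [-97.3 -95.1] [-112.3 -106.1 -100.4] 170.6 184.9
185 24 [-97.2 -95.3] [-112.7 -106.8 -101.1] 185.1 199.8
200 27 [-96.9 -94.8] [-113.1 -107.4 -100.3] 201.1 214.8
215 27 [-96.8 -93.9] [-114.2 -106.5  -99. ] 215.2 229.7
230 39 [-96.5 -94.2] [-115.  -107.3  -99.4] 230.2 244.9
245 22 [-94.  -90.8] [-115.8 -106.1  -98.1] 245.4 260.0
```

```bash
python3 -m handwheel '[[[0,0.012,-0.003,0.02,-0.002],[0,0.012,-0.003,0.045,-0.002],[0,0.012,-0.003,0.065,-0.002],[0,0.012,-0.003,0.077,-0.002],[0,0.012,-0.003,0.077,-0.002],[0,0.012,-0.003,0.077,-0.002]]]'; python3 - <<'E'
from h import *
def st(X,Y):
    a=np.radians(6.9); return 539+X*np.cos(a)-Y*np.sin(a),279.3+X*np.sin(a)+Y*np.cos(a)
go(*st(-50,-76),174,6.9); go(*st(-5,-76),174,6.9)
E
```

```text
t: 15.0
tool_pos: [438.8, 191.4, 174.3]
tool_rot: [0.663, 0.749, -0.0, 0.0]
contact_force: [-0.6, -0.3, -1.9]
opening: 12.7
grip_force: 107.6
t 15.0 pos [438.8 191.4 174.3] az 6.99 tilt 0.02 op 12.7 grip 107.6 F [-0.6 -0.3 -1.9] q7 -0.19
ROW [-0.0017  0.1201  0.0006] 0.0005 mm 60.1 deg 0.1
t 15.0 pos [438.8 191.4 174.3] az 6.99 tilt 0.02 op 12.7 grip 107.6 F [-0.6 -0.3 -1.9] q7 -0.19
ROW [-0.0019  0.2101  0.0005] 0.0005 mm 105.0 deg 0.1
```

```bash
python3 -m handwheel '[[[0,-0.001,0.02,0,0],[0,-0.001,0.04,0,0],[0,-0.001,0.06,0,0],[0,-0.001,0.08,0,0],[0,-0.001,0.1,0,0],[0,-0.001,0.12,0,0],[0,-0.001,0.12,0,0],[0,-0.001,0.12,0,0]]]'; python3 - <<'E'
from h import *
p,d=camera("side"); q,_=camera("top")
a=cv2.resize(p[40:240,190:390,::-1],(400,400));b=cv2.resize(q[130:330,150:350,::-1],(400,400)); cv2.imwrite('pics/c5.png',np.hstack([a,b]))
E
```

```text
t: 15.8
tool_pos: [498.2, 198.1, 174.1]
tool_rot: [0.663, 0.749, -0.0, 0.0]
contact_force: [-0.1, -0.6, -2.6]
opening: 12.6
grip_force: 107.6
```

View pics/c5.png

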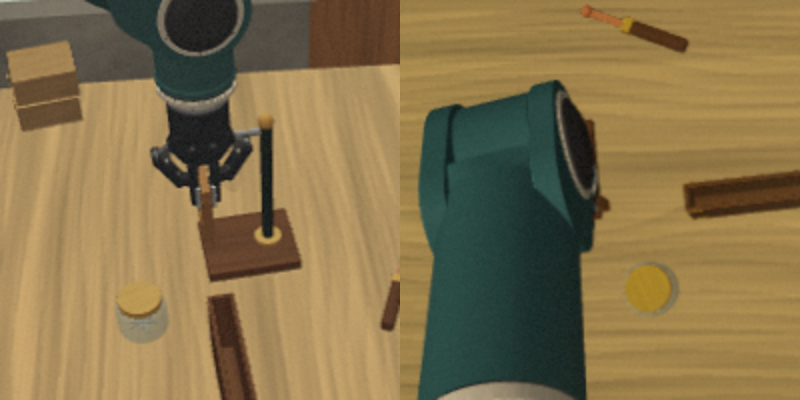

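No contact so far: the carrier is past the tip, seen at (207,205), with the wrist force still at its weight. I'll go on to the hanging place and lower it.

```bash
python3 -m handwheel '[[[0,0,0.02,0,0],[0,0,0.04,0,0],[0,0,0.06,0,0],[0,0,0.072,0,0],[0,0,0.072,0,0],[0,0,0.072,0,0]]]'; python3 -m handwheel '[[[0,0,0,0.012,0],[0,0,0,0.024,0],[0,0,0,0.036,0],[0,0,0,0.036,0],[0,0,0,0.036,0]]]';  python3 -m handwheel '[[[0,0,0,0.004,0],[0,0,0,0.006,0],[0,0,0,0.006,0],[0,0,0,0.006,0]]]'
```

```text
t: 16.5
tool_pos: [533.9, 202.6, 174.1]
tool_rot: [0.663, 0.749, -0.0, -0.0]
contact_force: [0.1, 0.3, -2.4]
opening: 12.5
grip_force: 107.6
t: 17.0
tool_pos: [533.9, 202.7, 156.1]
tool_rot: [0.663, 0.749, -0.0, 0.0]
contact_force: [-0.6, -0.2, -1.3]
opening: 12.0
grip_force: 107.5
t: 17.4
tool_pos: [534.0, 202.8, 153.4]
tool_rot: [0.663, 0.749, 0.0, 0.0]
contact_force: [0.4, 0.3, -2.8]
opening: 12.5
grip_force: 107.5
```

```bash
for i in 1; do python3 -m handwheel '[[[0,0,0,0.003,0],[0,0,0,0.003,0],[0,0,0,0.003,0]]]'; python3 -m handwheel '[[[0,0,0,0.002,0],[0,0,0,0.002,0],[0,0,0,0.002,0]]]';python3 -m handwheel '[[[0,0,0,0.002,0],[0,0,0,0.002,0],[0,0,0,0.002,0]]]'; done | egrep "tool_pos|force|opening"; python3 -c "from h import *;print(state()['moment'])"
```

```text
tool_pos: [534.0, 202.7, 151.8]
contact_force: [-0.5, 1.4, -2.6]
opening: 12.6
grip_force: 107.5
tool_pos: [534.1, 202.8, 150.9]
contact_force: [0.4, 0.6, -0.8]
opening: 12.5
grip_force: 107.7
tool_pos: [534.2, 203.1, 150.2]
contact_force: [-0.6, 1.4, 5.5]
opening: 12.5
grip_force: 108.7
[0.57642784 0.25443449 0.0271087 ]
```

Contact at z of about 150.8 means the bar is on the arm at 225. I'll ease off and let go.

```bash
python3 -m handwheel '[[[0,0,0,-0.001,0],[0,0,0,-0.001,0],[0,0,0,-0.001,0]]]' 20; python3 -m handwheel '[[[0.2,0,0,0,0],[0.25,0,0,0,0],[0.3,0,0,0,0],[0.4,0,0,0,0],[0.6,0,0,0,0],[0.8,0,0,0,0],[1,0,0,0,0],[1,0,0,0,0]]]'; python3 -m handwheel '[[[1,0,0,0,0],[1,0,0,0,0],[1,0,0,0,0],[1,0,0,0,0],[1,0,0,0,0],[1,0,0,0,0],[1,0,0,0,0],[1,0,0,0,0]]]'; python3 - <<'E'
from h import *
p,d=camera("side"); P=cloud("side",d); np.savez("side6.npz",p=p,d=d)
a0=np.radians(6.9);dx=P[...,0]-539; dy=P[...,1]-279.3; zz=P[...,2]
X=dx*np.cos(a0)+dy*np.sin(a0); Y=-dx*np.sin(a0)+dy*np.cos(a0)
for lo in range(85,190,15):
    k=(abs(X+20)<30)&(Y<-75)&(Y>-115)&(zz>=lo)&(zz<lo+15)
    if k.sum()>3: print(lo,k.sum(),np.percentile(Y[k],[5,50]).round(1),np.percentile(X[k],[5,50,95]).round(1))
q,_=camera("top")
a=cv2.resize(p[40:240,190:390,::-1],(400,400));b=cv2.resize(q[130:330,150:350,::-1],(400,400)); cv2.imwrite('pics/c6.png',np.hstack([a,b]))
E
```

```text
t: 18.6
tool_pos: [534.2, 202.9, 150.5]
tool_rot: [0.663, 0.749, 0.0, 0.0]
contact_force: [-0.4, 2.3, 3.9]
opening: 12.6
grip_force: 108.5
t: 19.4
tool_pos: [534.0, 202.7, 150.3]
tool_rot: [0.663, 0.749, -0.0, 0.0]
contact_force: [-0.0, 0.1, 0.9]
opening: 85.3
grip_force: 0.0
t: 20.2
tool_pos: [534.0, 202.7, 150.3]
tool_rot: [0.663, 0.749, -0.0, 0.0]
contact_force: [-0.8, -0.0, 0.3]
opening: 85.3
grip_force: 0.0
85 15 [-92.  -88.9] [-17.5 -10.2  -3.9]
100 22 [-91.4 -89.1] [-18.  -11.9  -4.3]
115 24 [-90.3 -88.4] [-18.  -13.2  -5.7]
130 23 [-93.  -88.2] [-18.  -11.6  -5.3]
145 25 [-91.  -88.3] [-18.1 -10.9  -4.8]
160 23 [-91.8 -89. ] [-17.8 -10.   -4.4]
175 32 [-90.6 -85.1] [-18.1 -12.5  -6.2]
```

View pics/c6.png

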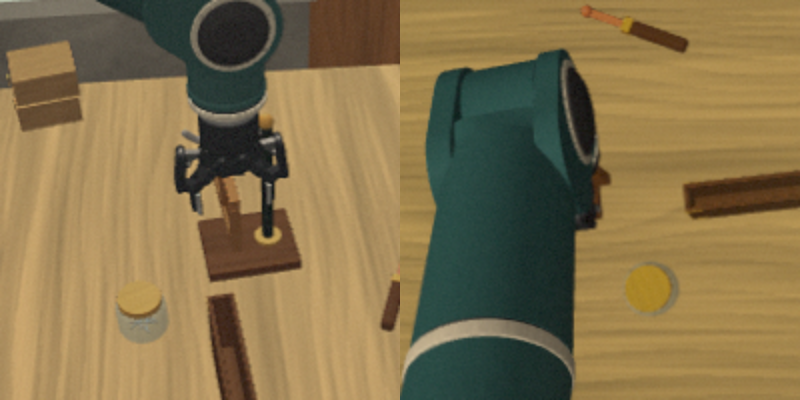

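The carrier hangs vertically with the fingers open and clear. I'll withdraw straight up and check.

```bash
python3 -m handwheel '[[[1,0,0,-0.03,0],[1,0,0,-0.08,0],[1,0,0,-0.16,0],[1,0,0,-0.25,0],[1,0,0,-0.33,0],[1,0,0,-0.36,0],[1,0,0,-0.36,0],[1,0,0,-0.36,0]]]'; python3 -m handwheel '[[[1,0.1,0,0,0],[1,0,-0.1,0,0],[1,-0.1,-0.2,0,0],[1,-0.2,-0.3,0,0],[1,-0.3,-0.35,0,0],[1,-0.4,-0.35,0,0],[1,-0.4,-0.35,0,0],[1,-0.4,-0.35,0,0]]]' ; python3 -m handwheel '[[[1,0,0,0,0],[1,0,0,0,0],[1,0,0,0,0],[1,0,0,0,0],[1,0,0,0,0],[1,0,0,0,0],[1,0,0,0,0],[1,0,0,0,0]]]' >/dev/null; python3 - <<'E'
from h import *
a0=np.radians(6.9); im=[]
for _ in range(2):
  for n in("side","top"):
    p,d=camera(n); im.append(p[...,::-1]); P=cloud(n,d); dx=P[...,0]-539; dy=P[...,1]-279.3; zz=P[...,2]
    X=dx*np.cos(a0)+dy*np.sin(a0); Y=-dx*np.sin(a0)+dy*np.cos(a0)
    for nm,m in(("bar",(abs(X)<30)&(abs(Y)<30)&(zz>229)),("edge",(abs(X+11)<12)&(abs(Y)>35)&(abs(Y)<100)&(zz>170)&(zz<195)),("low",(abs(X+11)<18)&(abs(Y)>35)&(abs(Y)<100)&(zz>80)&(zz<110))):
        if m.sum()>4: print(n,nm,m.sum(),"X",np.percentile(X[m],[3,50,97]).round(1),"Y",np.percentile(Y[m],[1,50,99]).round(1),"z",np.percentile(zz[m],[3,50,97]).round(1))
a=cv2.resize(im[0][40:340,190:440],(400,480));b=cv2.resize(im[1][130:330,150:350],(400,480)); cv2.imwrite('pics/c7.png',np.hstack([a,b]))
E
```

```text
t: 21.1
tool_pos: [533.8, 202.6, 330.6]
tool_rot: [0.663, 0.749, 0.0, -0.0]
contact_force: [0.1, 0.7, -0.8]
opening: 85.6
grip_force: 0.0
t: 21.9
tool_pos: [383.1, -21.3, 329.8]
tool_rot: [0.664, 0.747, 0.0, -0.001]
contact_force: [0.8, 0.9, -0.1]
opening: 85.4
grip_force: 0.0
side bar 43 X [-16.8 -12.5  -7.3] Y [-23.1  -2.   17.8] z [229.4 234.4 238.3]
side edge 125 X [-18.8 -13.8  -5.7] Y [-89.4 -61.2  90.5] z [171.8 183.2 186. ]
side low 71 X [-18.9 -16.1  -6.7] Y [-91.4 -50.5  79.8] z [ 90.1 101.  109. ]
top bar 84 X [-19.1 -15.1 -10.5] Y [-21.9   0.2  24.2] z [229.2 233.5 237. ]
top edge 289 X [-22.1 -16.   -8.3] Y [-88.7 -38.4  89.5] z [172.5 181.4 184.8]
top low 110 X [-22.3 -20.2 -12.8] Y [-90.5 -40.9  89.2] z [ 89.4  99.6 108.9]
side bar 45 X [-17.1 -12.3  -7. ] Y [-25.7  -4.3  17.7] z [229.6 234.8 238.4]
side edge 125 X [-19.1 -13.8  -5.5] Y [-90.  -60.8  92.6] z [171.4 182.8 186.5]
side low 69 X [-19.1 -16.7  -7.5] Y [-92.9 -54.8  79.3] z [ 91.4 101.8 108.8]
top bar 87 X [-19.2 -15.6 -10.5] Y [-22.4   0.6  24.7] z [229.3 233.  237. ]
top edge 287 X [-21.9 -16.1  -8.3] Y [-88.9 -38.1  89.8] z [173.5 181.6 185.1]
top low 110 X [-22.3 -20.2 -13.1] Y [-90.6 -40.7  90.2] z [ 89.7  99.8 109.1]
```

View pics/c7.png

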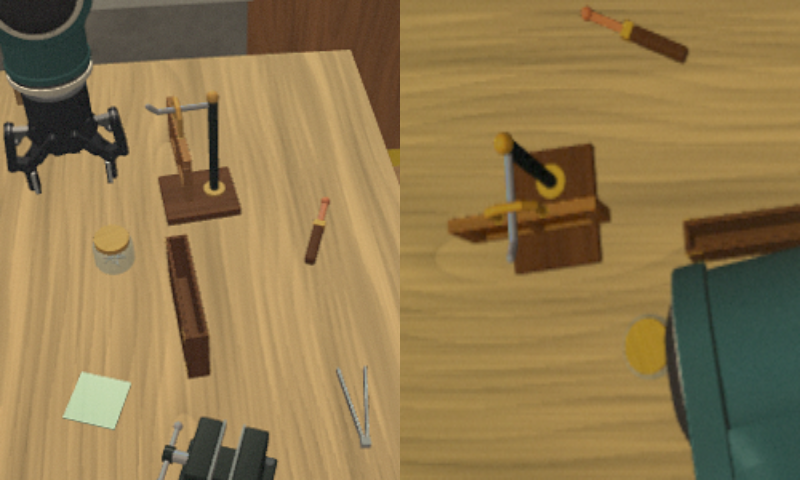

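The picture shows the carrier hanging by its handle on the hook arm, at about (178,130) in the left crop. It is upright and level, it didn't move between the two looks, and the bystanders are where they were. Handing in.

```bash
python3 -c "from station import hand_in;print(hand_in())"
```

```text
the job is handed in; nothing more can be done
None
```

The carrier was stood upright on the vise slot floor and let go, then hung by its handle on the hook arm, where my last camera check showed it still and upright. The job is handed in; the hand-in gave no verdict.

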